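Close the storage pots with their own lids

ROBOT

A 7-joint arm with a two-finger parallel gripper is mounted at the origin on a cart in front of the work surface, level with it; the furniture and walls round the work are solid. World frame = base frame: x ahead of the robot, y to its left, z up, the work surface at z = 0. Lengths are in m, angles in rad, forces in N, time in s.
With the tool pointing down it reaches from about 0.4 to 0.85 m from the base axis. Payload 4.5 kg.
Tool frame: the origin (TCP) lies at the very end of the fingers, on their centre line; the grasp point (between the pads) lies 19 mm behind it; z points along the fingers, y is the line along which they close (so a half turn about z gives the same grasp; the last joint's range is limited). The gripper opens to 88 mm and grips with 3 to 60 N. Pads are 18 mm wide; open, the fingers measure 123 mm over their backs; the gripper's body (75 mm by 187 mm) begins 45 mm behind the grasp point.
Start: joints at [0.034, 0.689, -0.195, 1.565, 0.157, 0.902, -0.215], TCP at [0.625, 0, 0.239] pointing down, gripper open.
Joint ranges: [-3.01, 3.01], [-0.46, 2.08], [-1.47, 1.51], [0.13, 2.56], [-1, 4.14], [0.04, 2.09], [-2.66, 2.66]. Speed limits (rad/s): [2.57, 2.57, 3.14, 3.14, 3.14, 3.14, 3.14].

INTERFACE

Orientations are given as [roll, pitch, yaw] about the fixed x, y, z axes, in that order (R = Rz(yaw) Ry(pitch) Rx(roll)).
In Python, from cell import * gives the robot as it stands.
- The arm moves only by the shell command python3 -m jog 'ROWS' [FORCE]. ROWS is JSON, a list of rows, each a list of 5 numbers: the closure, from 0 (fully open) to 1 (shut), then the shift along the tool's x, y, z in m, then the turn about the tool's z in rad. A call has 1 to 8 rows; each row is the pose to reach, as a shift and turn from the pose commanded when the call began, along the tool's axes at that moment; what a row does not reach only later rows make up. A row lasts 1/10 s, in which the tool goes at most 50 mm and 8.59 degrees, less where a joint would pass 70% of its speed; a pose out of reach is approached as far as the arm can. A call with a gripper value outside its range is refused whole. The fingers move at their own pace and stop on an object; FORCE is the grip in N (left out, the last holds). Time passes only in rows, so rows that repeat a pose let the fingers close. It gives the time, the measured TCP pose, the force, the opening and the grip force at its end, in the units of the state.
- sense(): the state, without advancing time (a new reading comes with each control period).
- read_camera(name): name is "scene" or "side" or "wrist"; returns a dict with "color" (420x560x3 uint8, red, green, blue), "range_z" (420x560 float32, m along the optical axis (not along the pixel's ray), 0 where there is no reading), "intrinsics" (3x3 intrinsics, pixels), "dist" ([k1, k2, p1, p2, k3] as OpenCV has them; the pictures are not rectified), "world_from_camera" (4x4, takes a point from camera to world coordinates). Camera axes: x right, y down, z forward; pixel columns grow to the right and rows downward; lengths in m; the calibration is good to about 2 mm. A picture is of the moment at which its call begins.
- hand_in(): hands the job in; it is judged then, once.
The state is a dict: "time": time; "qpos": joint angles; "qd": joint speeds; "tau": joint torques, N m; "tool_pos": TCP position; "orientation": TCP orientation; "force": force on the tool from outside, world axes, zero at the start; "wrist_torque": the same for the moment, N m; "finger_gap": opening from 0.0 (shut) to 1.0 (fully open); "grasp_force": force on a finger pad.
Only numpy, scipy, OpenCV 4.12 (cv2) and the standard library are available. Lean on these libraries where they do the work, as an engineer would, in place of code of your own. Each camera call takes 0.05 s, during which the arm holds its last target. There are 200 camera calls.

TASK

The four white storage pots are washed and dry, and their wooden lids lie mixed up in front of them. Close every pot with the lid that belongs to it, seated fully home so that its plate lies flat on the rim all round. Leave the pots standing where they are, and do not disturb the salt shaker and the green cup.

Things in the scene. Friction and masses are not known exactly. Their poses are not given: they have to be found in the camera images.
- big_round_pot: large round open storage pot of white stoneware, empty, standing on the worktop: 108 mm across, 100 mm high, walls 6 mm. Origin: centre of its underside; z up.
- big_round_lid: large round lid of pale wood, outline as the large round pot, lying on its plug. Origin: centre of plug's underside, z up. Plug 14 mm deep, tapered (slack to the wall each side: tip 8 mm, top 2.5 mm); plate at 14 to 22 mm; central grip bar 46 mm along x, 16 mm in y, at 22 to 48 mm: pinch across y. Closed: plate on the rim, origin 86 mm above the pot's. Fits at any turn.
- small_round_pot: small round open storage pot of white stoneware, empty, standing on the worktop: 76 mm across, 72 mm high, walls 6 mm. Origin: centre of its underside; z up.
- small_round_lid: small round lid of pale wood, outline as the small round pot, lying on its plug. Origin: centre of plug's underside, z up. Plug 14 mm deep, tapered (slack to the wall each side: tip 8 mm, top 2.5 mm); plate at 14 to 22 mm; central grip bar 46 mm along x, 16 mm in y, at 22 to 48 mm: pinch across y. Closed: plate on the rim, origin 58 mm above the pot's. Fits at any turn.
- square_pot: square open storage pot of white stoneware, empty, standing on the worktop: 88 x 88 mm with rounded corners, 86 mm high, walls 6 mm. Origin: centre of its underside; z up, x and y along its sides.
- square_lid: square lid of pale wood, outline as the square pot, lying on its plug. Origin: centre of plug's underside, z up. Plug 14 mm deep, tapered (slack to the wall each side: tip 8 mm, top 2.5 mm); plate at 14 to 22 mm; central grip bar 46 mm along x, 16 mm in y, at 22 to 48 mm: pinch across y. Closed: plate on the rim, origin 72 mm above the pot's. Fits at any quarter turn.
- oblong_pot: oblong open storage pot of white stoneware, empty, standing on the worktop: 124 mm (its x) x 80 mm (its y) with rounded corners, 58 mm high, walls 6 mm. Origin: centre of its underside; z up, x and y along its sides.
- oblong_lid: oblong lid of pale wood, outline as the oblong pot, lying on its plug. Origin: centre of plug's underside, z up. Plug 14 mm deep, tapered (slack to the wall each side: tip 8 mm, top 2.5 mm); plate at 14 to 22 mm; central grip bar 46 mm along x, 16 mm in y, at 22 to 48 mm: pinch across y. Closed: plate on the rim, origin 44 mm above the pot's. Long side is x; fits either way round.
- salt_shaker: glass salt shaker with a white cap, 44 mm across, 90 mm high, standing among the lids; a bystander. Origin: centre of its underside.
- espresso_cup: green espresso cup, 65 mm across (94 mm with the handle), 52 mm high, standing behind the pots; a bystander. Origin: near the centre of its underside.
Not all that is in view belongs to the job. What is shaped like the big_round_lid but yellow is not meant.

How it is judged:
At the end, for the whole second after the job is handed in: Each of the four lids sits on its own pot: centred within 8 mm, plate down on the rim within 4 mm, level within 0.06 rad, at rest. The pots stand upright within 50 mm of where they stood; salt shaker and cup are upright and within 30 mm of where they stood (horizontal distance between big_round_lid and big_round_pot below 0.008 m and z of big_round_lid in the frame of big_round_pot between 0.082 and 0.09 m and angle between each of big_round_lid, big_round_pot, small_round_lid, small_round_pot, square_lid, square_pot, oblong_lid, oblong_pot's own z axis and vertical below 0.06 rad and distance of each of big_round_pot, small_round_pot, square_pot, oblong_pot from where it was at the start of the episode below 0.05 m and linear speed of each of big_round_lid, big_round_pot, small_round_lid, small_round_pot, square_lid, square_pot, oblong_lid, oblong_pot below 0.02 m/s and horizontal distance between small_round_lid and small_round_pot below 0.008 m and z of small_round_lid in the frame of small_round_pot between 0.054 and 0.062 m and horizontal distance between square_lid and square_pot below 0.008 m and z of square_lid in the frame of square_pot between 0.068 and 0.076 m and horizontal distance between oblong_lid and oblong_pot below 0.008 m and z of oblong_lid in the frame of oblong_pot between 0.04 and 0.048 m and distance of each of salt_shaker, espresso_cup from where it was at the start of the episode below 0.03 m and angle between each of salt_shaker, espresso_cup's own z axis and vertical below 0.1 rad); the robot touches nothing.
It fails at once if the large round pot is tipped over or shoved away (angle between big_round_pot's own z axis and vertical above 0.35 rad or distance of big_round_pot from where it was at the start of the episode above 0.06 m).
It fails at once if the small round pot is tipped over or shoved away (angle between small_round_pot's own z axis and vertical above 0.35 rad or distance of small_round_pot from where it was at the start of the episode above 0.06 m).
It fails at once if the square pot is tipped over or shoved away (angle between square_pot's own z axis and vertical above 0.35 rad or distance of square_pot from where it was at the start of the episode above 0.06 m).
It fails at once if the oblong pot is tipped over or shoved away (angle between oblong_pot's own z axis and vertical above 0.35 rad or distance of oblong_pot from where it was at the start of the episode above 0.06 m).
It fails at once if the salt shaker or the cup is knocked over or pushed away (angle between any of salt_shaker, espresso_cup's own z axis and vertical above 0.4 rad or distance of any of salt_shaker, espresso_cup from where it was at the start of the episode above 0.04 m).
It also fails if it takes over 109 s, if anything falls off the work surface, if the arm or the gripper's body presses on something with over 40 N, if the wrist force passes 120 N, or if a joint passes its speed limit or range.

## Working session

There is one attempt and no reset: what is moved stays moved. The work goes in short steps, Python scripts to look and compute and a shell command to move; the robot and the scene stay as the last step left them, time stands still between calls to the robot, and variables do not carry over. Pictures are saved under pics/ and viewed, at most 14 in all, crops included, and the job is handed in when it is done.

```bash
mkdir -p pics; ls; python3 - <<'E'
from cell import *
import cv2,numpy as np
s=sense(); print(s['time'],s['tool_pos'],s['orientation'],s['finger_gap'])
for n in ["scene","side"]:
    c=read_camera(n); np.savez(f"{n}0.npz",**c); cv2.imwrite(f"pics/{n}0.png",c['color'][:,:,::-1]); print(n,c['world_from_camera'].round(3).tolist(),c['intrinsics'].tolist(),c['dist'])
E
```

```text
pics
0.0 [ 6.24357349e-01 -4.69769032e-05  2.37893540e-01] [-3.13971013e+00  1.59196257e-04  1.57092496e+00] 0.99801973840709
scene [[0.874, -0.267, 0.406, 0.084], [-0.485, -0.488, 0.725, -1.1], [0.005, -0.831, -0.556, 0.624], [0.0, 0.0, 0.0, 1.0]] [[497.65547145155057, 0.0, 282.2832636693128], [0.0, 497.65547145155057, 204.34297416568538], [0.0, 0.0, 1.0]] [-0.05819299  0.          0.          0.          0.        ]
side [[0.832, -0.304, 0.464, 0.094], [-0.554, -0.488, 0.675, -0.929], [0.021, -0.818, -0.574, 0.555], [0.0, 0.0, 0.0, 1.0]] [[390.3261294537267, 0.0, 277.0387329280641], [0.0, 390.3261294537267, 212.15327674710593], [0.0, 0.0, 1.0]] [-0.08844972  0.          0.          0.          0.        ]
```

```bash
sleep 1; ls pics
```

```text
scene0.png
side0.png
```

View pics/scene0.png

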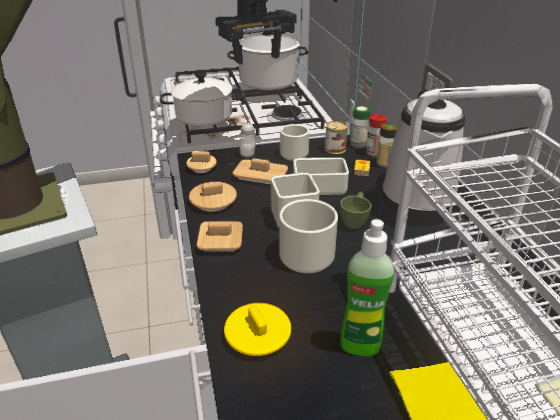

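View pics/side0.png

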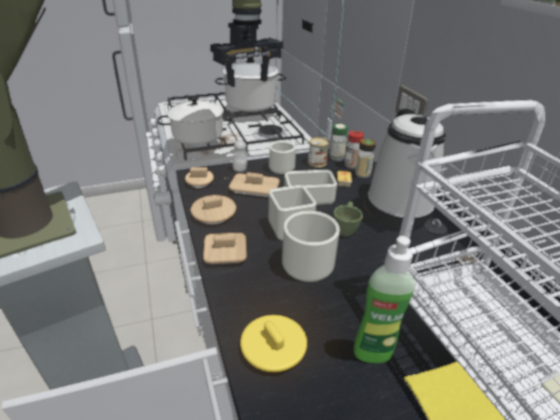

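Candidates (scene px): small round lid (201,162), oblong lid (260,171), big round lid (213,196), square lid (220,236). The look-alike is the yellow lid (258,328), which I reject. Pots: small round (294,140), oblong (320,175), square (294,200), big round (308,235). Shaker at (248,142), cup at (355,211). Next I'll measure them from the range data.

```bash
cat > h.py <<'E'
import numpy as np,cv2
def cloud(c):
    h,w=c['range_z'].shape; u,v=np.meshgrid(np.arange(w,dtype=float),np.arange(h,dtype=float))
    n=cv2.undistortPoints(np.stack([u,v],-1).reshape(-1,1,2),c['intrinsics'],c['dist']).reshape(h,w,2)
    z=c['range_z'].astype(float); p=np.dstack([n*z[...,None],z,np.ones_like(z)])
    P=(p@c['world_from_camera'].T)[...,:3]; P[z<=0]=np.nan
    return P
E
python3 - <<'E'
from h import *
from cell import *
c=dict(np.load('scene0.npz')); P=cloud(c)
w=read_camera('wrist'); np.savez('wrist0.npz',**w); cv2.imwrite('pics/wrist0.png',w['color'][:,:,::-1])
hsv=cv2.cvtColor(c['color'],cv2.COLOR_RGB2HSV)
S={'small_lid':(201,162),'oblong_lid':(260,171),'big_lid':(213,196),'square_lid':(220,236)}
for n,(u,v) in S.items():
    print(n,P[v,u].round(3),hsv[v,u])
for n,(u,v) in dict(table=(260,270),spot=(294,140),opot=(320,187),sqpot=(294,215),bpot=(308,255),cup=(355,216),salt=(248,142)).items(): print(n,P[v,u].round(3),hsv[v,u])
# orthomap x .3-.9, y -.6..0.4
H=np.full((600,700,3),60,np.uint8)
for cam in ('scene',):
    q=P.reshape(-1,3); col=c['color'].reshape(-1,3)
    ok=(q[:,2]>-.01)&(q[:,2]<.15); q=q[ok];col=col[ok]; o=np.argsort(q[:,2]); q=q[o];col=col[o]
    X=((q[:,0]-.3)*1000).astype(int);Y=((.35-q[:,1])*1000).astype(int)
    k=(X>=1)&(X<599)&(Y>=1)&(Y<699)
    for a,b,cc in zip(X[k],Y[k],col[k]): H[599-a-1:599-a+2,Y[0]*0+b-1:b+2]=cc[::-1]
cv2.imwrite('pics/top.png',H)
E
```

```text
small_lid [ 0.437 -0.054  0.023] [ 17 120 230]
oblong_lid [ 0.546 -0.163  0.022] [ 17 120 232]
big_lid [ 0.404 -0.212  0.022] [ 17 122 235]
square_lid [ 0.36  -0.354  0.021] [ 17 121 232]
table [ 0.395 -0.46  -0.001] [174  25  51]
spot [ 0.664 -0.122  0.059] [ 23  32 145]
opot [ 0.632 -0.296  0.023] [ 22  32 152]
sqpot [ 0.49  -0.422  0.07 ] [ 22  30 160]
bpot [ 0.466 -0.514  0.046] [ 23  31 146]
cup [ 0.618 -0.449  0.041] [36 79 68]
salt [ 0.568 -0.053  0.046] [ 18  20 162]
```

View pics/top.png

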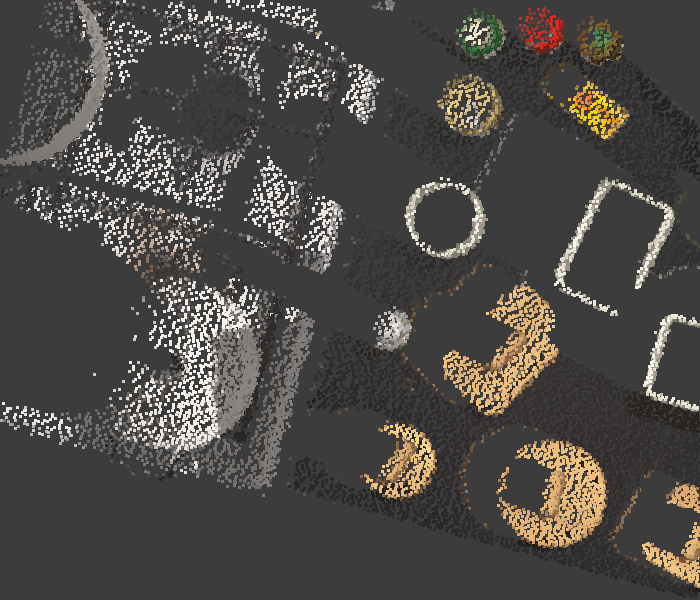

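View pics/wrist0.png

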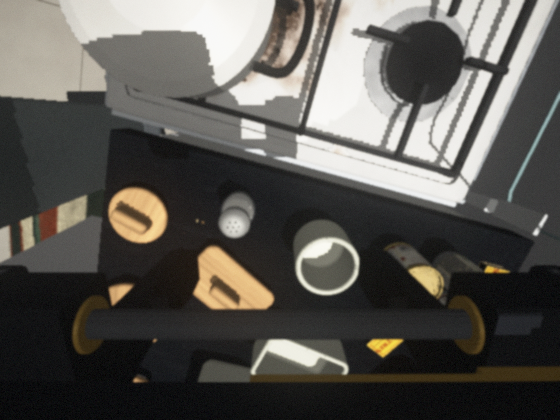

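Top map: all four lids and pots resolved in shape and size. Wrist view: shaker (235,215), small lid (138,213), oblong lid (233,280), small pot (327,260). Now I'll fit the known outlines.

```bash
cat >> h.py <<'E'
from scipy.optimize import least_squares
def sd(p,a,b,r):  # signed dist rounded box
    q=abs(p)-np.array([a-r,b-r]); return np.linalg.norm(np.maximum(q,0),axis=1)+np.minimum(q.max(1),0)-r
def fit(pts,a,b,r,x0,yaw0=0,hollow=None):
    def res(x):
        c,s=np.cos(x[2]),np.sin(x[2]); p=(pts-x[:2])@np.array([[c,-s],[s,c]])
        return sd(p,a,b,r)*1000+(hollow or 0)*1000
    best=None
    for y in ([0] if a==b==r else np.arange(0,np.pi,np.pi/8)):
        o=least_squares(res,[*x0,y],loss='soft_l1')
        if best is None or o.cost<best.cost: best=o
    return best.x,np.sqrt(np.mean(best.fun**2)),len(pts)
POTS={'small_pot':(.038,.038,.038,.072,(.745,-.095)),'oblong_pot':(.062,.040,.014,.058,(.66,-.26)),'square_pot':(.044,.044,.014,.086,(.53,-.37)),'big_pot':(.054,.054,.054,.100,(.50,-.47))}
LIDS={'small_lid':(.038,.038,.038,(.437,-.05)),'oblong_lid':(.062,.040,.014,(.55,-.155)),'big_lid':(.054,.054,.054,(.405,-.21)),'square_lid':(.044,.044,.014,(.36,-.36))}
def measure(P,hsv,pots=POTS,lids=LIDS):
    q=P.reshape(-1,3); hv=hsv.reshape(-1,3)
    for n,(a,b,r,h,x0) in pots.items():
        m=(abs(q[:,2]-h)<.003)&(np.hypot(*(q[:,:2]-x0).T)<.1)&(hv[:,1]<60)
        pts=q[m][:,:2]
        if len(pts)<20: print(n,len(pts));continue
        x0=(pts.min(0)+pts.max(0))/2
        x,e,k=fit(pts,a,b,r,x0,hollow=.003); print(n,x[:2].round(4),'yaw',(np.degrees(x[2])).round(1),'rms',e.round(2),k,'z',np.median(q[m][:,2]).round(4))
    for n,(a,b,r,x0) in lids.items():
        near=(np.hypot(*(q[:,:2]-x0).T)<.09)&(abs(hv[:,0].astype(int)-17)<6)&(hv[:,1]>80)
        m=near&(abs(q[:,2]-.022)<.003); t=near&(abs(q[:,2]-.048)<.004)
        if m.sum()<20 or t.sum()<5: print(n,m.sum(),t.sum());continue
        hull=cv2.convexHull((q[m][:,:2]*1000).astype(np.float32))[:,0]/1000.
        per=[]
        for i in range(len(hull)): # keep vertices only
            per.append(hull[i])
        x,e,k=fit(np.array(per),a,b,r,q[m][:,:2].mean(0))
        R=cv2.minAreaRect((q[t][:,:2]*1000).astype(np.float32))
        bp=cv2.boxPoints(R); e1,e2=bp[1]-bp[0],bp[2]-bp[1]; l=e1 if np.linalg.norm(e1)>np.linalg.norm(e2) else e2
        print(n,x[:2].round(4),'yaw',np.degrees(x[2]).round(1),'rms',e.round(2),k,'| bar',np.round(R[0],1),np.round(R[1],1),'yaw',np.degrees(np.arctan2(l[1],l[0])).round(1),t.sum(),'z',np.median(q[m][:,2]).round(4))
E
python3 - <<'E'
from h import *
for n in('scene','side'):
    c=dict(np.load(n+'0.npz')); print(n); P=cloud(c)
    measure(P,cv2.cvtColor(c['color'],cv2.COLOR_RGB2HSV))
    q=P.reshape(-1,3)
    for nm,x0,r,z0 in(('salt',(.57,-.04),.05,.08),('cup',(.62,-.43),.05,.046)):
        m=(np.hypot(*(q[:,:2]-x0).T)<r)&(q[:,2]>z0-.006)&(q[:,2]<.11); print(nm,q[m].mean(0).round(3),q[m].min(0).round(3),q[m].max(0).round(3))
E
```

```text
scene
small_pot [ 0.6825 -0.0948] yaw 1.0 rms 29.72 120 z 0.0711
oblong_pot [ 0.6517 -0.2644] yaw 154.2 rms 7.04 233 z 0.0571
square_pot [ 0.5312 -0.3575] yaw 30.0 rms 21.33 386 z 0.0851
big_pot [ 0.4916 -0.4698] yaw -48.7 rms 1.74 370 z 0.0991
small_lid [ 0.4386 -0.0471] yaw -2.0 rms 0.79 16 | bar [439.  -47.5] [18.9 45.7] yaw -31.4 61 z 0.0213
oblong_lid [ 0.5497 -0.1569] yaw 136.7 rms 1.79 18 | bar [ 549.7 -158.9] [16.7 43. ] yaw -43.7 63 z 0.0215
big_lid [ 0.4059 -0.2024] yaw -2.8 rms 0.86 31 | bar [ 406.3 -202. ] [17.3 42.6] yaw -8.7 72 z 0.0213
square_lid [ 0.3627 -0.3471] yaw 151.7 rms 0.81 24 | bar [ 362.1 -348.2] [16.5 43.3] yaw -24.5 105 z 0.0213
salt [ 0.571 -0.043  0.083] [ 0.557 -0.058  0.074] [ 0.587 -0.024  0.09 ]
cup [ 0.636 -0.426  0.047] [ 0.604 -0.461  0.04 ] [ 0.668 -0.392  0.054]
side
small_pot [ 0.6834 -0.0937] yaw 7.2 rms 38.07 63 z 0.0697
oblong_pot [ 0.6511 -0.2628] yaw 154.4 rms 5.97 113 z 0.0558
square_pot [ 0.5214 -0.3844] yaw 66.9 rms 22.28 259 z 0.0843
big_pot [ 0.491  -0.4689] yaw -77.7 rms 1.79 248 z 0.098
small_lid 0 0
oblong_lid 0 0
big_lid 0 0
square_lid 1 0
salt [ 0.57  -0.043  0.082] [ 0.556 -0.055  0.074] [ 0.586 -0.024  0.089]
cup [ 0.634 -0.425  0.046] [ 0.601 -0.457  0.04 ] [ 0.666 -0.392  0.052]
```

```bash
cat > pots.py <<'E'
from h import *
def pots(c,names=POTS):
    q=cloud(c).reshape(-1,3)
    for n in names:
        a,b,r,h,x0=POTS[n]; x0=np.array({'small_pot':(.682,-.095),'oblong_pot':(.652,-.264),'square_pot':(.525,-.365),'big_pot':(.4915,-.4695)}[n])
        x=None
        for it in range(6):
            m=(abs(q[:,2]-h)<.004)&(np.hypot(*(q[:,:2]-x0).T)<np.hypot(a-r,b-r)+r+(.025 if it<2 else .008))
            p=q[m][:,:2]
            if x is not None and it>2:
                cc,s=np.cos(x[2]),np.sin(x[2]); p=p[abs(sd((p-x[:2])@np.array([[cc,-s],[s,cc]]),a,b,r)+.003)<.007]
            x,e,k=fit(p,a,b,r,x0,hollow=.003); x0=x[:2]
        print(n,x[:2].round(4),'yaw',np.degrees(x[2]).round(1),'rms',e.round(2),k)
E
python3 - <<'E'
from pots import *
for n in('scene','side'): pots(dict(np.load(n+'0.npz')))
E
```

```text
small_pot [ 0.6812 -0.0944] yaw 0.0 rms 2.09 128
oblong_pot [ 0.6519 -0.2643] yaw -26.3 rms 2.12 268
square_pot [ 0.5344 -0.3462] yaw 74.0 rms 1.93 315
big_pot [ 0.4915 -0.47  ] yaw -39.0 rms 1.75 430
small_pot [ 0.6799 -0.0935] yaw 0.0 rms 2.09 73
oblong_pot [ 0.6507 -0.2628] yaw 154.2 rms 1.84 156
square_pot [ 0.5342 -0.3455] yaw 74.1 rms 1.63 208
big_pot [ 0.4907 -0.469 ] yaw 0.0 rms 1.92 329
```

```bash
cat > plan.py <<'E'
import sys,numpy as np
from cell import sense
from scipy.spatial.transform import Rotation as R
def go(x,y,z,yaw):  # world target, deg -> shift in tool axes, turn
    s=sense(); M=R.from_euler('xyz',s['orientation']).as_matrix()
    d=M.T@(np.array([x,y,z])-s['tool_pos']); cur=np.degrees(np.arctan2(M[1,0],M[0,0]))
    t=-((yaw-cur+180)%360-180)
    print('t',round(s['time'],2),'pos',np.round(s['tool_pos'],4),'yaw',round(cur,1),'gap',round(s['finger_gap'],3),'F',np.round(s['force'],1),'gf',round(float(s['grasp_force']),1),'q1,q7',np.round(s['qpos'],2)[[0,6]])
    print('SHIFT',d.round(4),'TURN',round(np.radians(t),3),'rows>=',int(max(np.ceil(np.linalg.norm(d)/.05),np.ceil(abs(t)/8.59))))
if __name__=='__main__': go(*map(float,sys.argv[1:5]))
E
python3 - <<'E'
from h import *
q=np.vstack([cloud(dict(np.load(n+'0.npz'))).reshape(-1,3) for n in('scene','side')]); q=q[np.isfinite(q).all(1)]
q=q[~((np.hypot(q[:,0]-.624,q[:,1])<.13)&(q[:,2]>.2))&(q[:,0]>.2)]
def chk(n,x,y,z,yaw):
    a=np.radians(yaw); d=q[:,:2]-[x,y]; al=d@[np.cos(a),np.sin(a)]; ac=d@[-np.sin(a),np.cos(a)]
    m=(abs(al)<.048)&(abs(ac)<.105)&(q[:,2]>z+.058)&(q[:,2]<z+.3)
    return m.sum(), (q[m].mean(0).round(2), q[m][:,2].max().round(3)) if m.any() else ''
print('small',chk(0,.4387,-.047,.027,-31.4)); print('obl',chk(0,.5497,-.158,.027,-43.7)); print('big',chk(0,.406,-.202,.027,-8.7)); print('sq',chk(0,.3625,-.3475,.027,-26))
print('Oplace',chk(0,.652,-.264,.071,-26)); print('Splace',[ (y,chk(0,.534,-.346,.099,y)[0]) for y in(-16,74)])
for y in range(-90,90,15): print(y,'small',chk(0,.681,-.094,.085,y)[0],'big',chk(0,.491,-.4695,.113,y)[0])
E
python3 plan.py .4387 -.047 .24 149
```

```text
small (np.int64(0), '')
obl (np.int64(0), '')
big (np.int64(0), '')
sq (np.int64(0), '')
Oplace (np.int64(0), '')
Splace [(-16, np.int64(0)), (74, np.int64(0))]
-90 small 0 big 0
-75 small 0 big 0
-60 small 0 big 0
-45 small 0 big 0
-30 small 0 big 0
-15 small 0 big 0
0 small 0 big 0
15 small 0 big 0
30 small 0 big 0
45 small 0 big 0
60 small 0 big 0
75 small 0 big 0
t 0.15 pos [ 0.6246 -0.      0.2381] yaw 90.0 gap 1.001 F [-0.2 -0.9 -0.3] gf 0.0 q1,q7 [ 0.03 -0.22]
SHIFT [-0.0469 -0.1859 -0.0016] TURN -1.03 rows>= 7
```

```bash
python3 -c "
import cv2;a=cv2.imread('pics/scene0.png')[120:270,170:400];cv2.imwrite('pics/crop0.png',cv2.resize(a,None,fx=3.4,fy=3.4,interpolation=3))"
```

```text
(no output)
```

View pics/crop0.png

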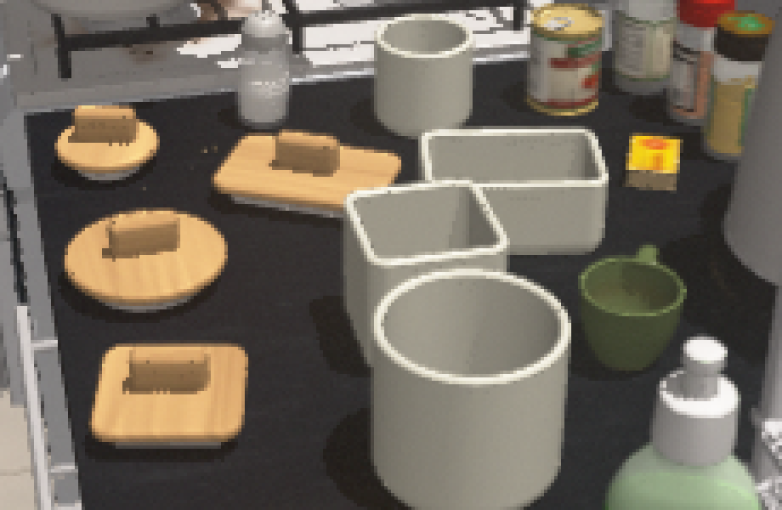

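```bash
python3 -m jog '[[0,-0.047,-0.186,0,-1.03],[0,-0.047,-0.186,0,-1.03],[0,-0.047,-0.186,0,-1.03],[0,-0.047,-0.186,0,-1.03],[0,-0.047,-0.186,0,-1.03],[0,-0.047,-0.186,0,-1.03],[0,-0.047,-0.186,0,-1.03],[0,-0.047,-0.186,0,-1.03]]' 25; python3 -m jog '[[0.3,0,0,0,0]]'; python3 plan.py .4387 -.047 .027 149
```

```text
time: 0.95
tool_pos: [0.4388, -0.0472, 0.2386]
orientation: [3.141, -0.0, 2.601]
force: [-1.7, -0.0, -0.2]
finger_gap: 0.998
grasp_force: 0.0
time: 1.05
tool_pos: [0.439, -0.0471, 0.2386]
orientation: [3.141, -0.0, 2.597]
force: [0.4, -0.2, -0.4]
finger_gap: 0.935
grasp_force: 0.0
t 1.05 pos [ 0.439  -0.0471  0.2386] yaw 148.8 gap 0.935 F [ 0.4 -0.2 -0.4] gf 0.0 q1,q7 [0.35 0.6 ]
SHIFT [ 2.000e-04 -1.000e-04  2.116e-01] TURN -0.003 rows>= 5
```

The crop confirms four pale wood lids: small round at far left, oblong right of it, big round at mid-left and square in front. The pots match. Now for the first grasp.

```bash
python3 -m jog '[[0.3,0,0,0.05,0],[0.3,0,0,0.1,0],[0.3,0,0,0.15,0],[0.3,0,0,0.18,0],[0.3,0,0,0.2,0],[0.3,0,0,0.211,0],[0.3,0,0,0.211,0]]'; python3 -m jog '[[1,0,0,0,0],[1,0,0,0,0],[1,0,0,0,0],[1,0,0,0,0],[1,0,0,0,0],[1,0,0,0,0],[1,0,0,0,0],[1,0,0,0,0]]' 25;  python3 -m jog '[[1,0,0,-0.03,0],[1,0,0,-0.08,0],[1,0,0,-0.13,0],[1,0,0,-0.18,0],[1,0,0,-0.21,0],[1,0,0,-0.21,0]]'; python3 plan.py .681 -.0945 .24 149
```

```text
time: 1.75
tool_pos: [0.4401, -0.0471, 0.0289]
orientation: [-3.138, -0.002, 2.599]
force: [-0.3, -0.3, 1.0]
finger_gap: 0.702
grasp_force: 0.0
time: 2.55
tool_pos: [0.4402, -0.0472, 0.0302]
orientation: [-3.141, -0.001, 2.601]
force: [0.9, 0.5, 3.2]
finger_gap: 0.182
grasp_force: 25.0
time: 3.15
tool_pos: [0.4432, -0.0468, 0.2447]
orientation: [3.138, 0.007, 2.6]
force: [0.4, 0.2, -1.7]
finger_gap: 0.175
grasp_force: 25.0
t 3.15 pos [ 0.4432 -0.0468  0.2447] yaw 148.9 gap 0.175 F [ 0.4  0.2 -1.7] gf 25.0 q1,q7 [0.53 0.39]
SHIFT [-0.2282  0.0818  0.0065] TURN -0.001 rows>= 5
```

```bash
python3 -m jog '[[1,-0.228,0.082,0.006,0],[1,-0.228,0.082,0.006,0],[1,-0.228,0.082,0.006,0],[1,-0.228,0.082,0.006,0],[1,-0.228,0.082,0.006,0],[1,-0.228,0.082,0.006,0],[1,-0.228,0.082,0.006,0],[1,-0.228,0.082,0.006,0]]'; python3 plan.py .681 -.0945 .11 149; python3 - <<'E'
from cell import *
from h import *
for n in ("scene","wrist"):
    c=read_camera(n); np.savez(n+'1.npz',**c); cv2.imwrite(f'pics/{n}1.png',c['color'][:,:,::-1])
    P=cloud(c).reshape(-1,3); hsv=cv2.cvtColor(c['color'],cv2.COLOR_RGB2HSV).reshape(-1,3)
    near=(np.hypot(P[:,0]-.68,P[:,1]+.0945)<.08)&(P[:,2]>.15)&(abs(hsv[:,0].astype(int)-17)<6)&(hsv[:,1]>80)
    q=P[near]; print(n,len(q)); 
    if len(q)>30:
        zz=np.histogram(q[:,2],20); print(zz[0],zz[1].round(3))
E
```

```text
time: 3.95
tool_pos: [0.6764, -0.0938, 0.2326]
orientation: [-3.138, -0.004, 2.602]
force: [-0.0, -0.6, -0.4]
finger_gap: 0.178
grasp_force: 25.0
t 3.95 pos [ 0.6764 -0.0938  0.2326] yaw 149.1 gap 0.178 F [-0.  -0.6 -0.4] gf 25.0 q1,q7 [0.42 0.64]
SHIFT [-0.0047  0.0022  0.1226] TURN 0.002 rows>= 3
scene 354
[ 1  7 20 36 95 79 19 11  7 13  8  9  9  9 10 14  4  0  1  2] [0.214 0.216 0.218 0.22  0.223 0.225 0.227 0.229 0.231 0.234 0.236 0.238
 0.24  0.242 0.245 0.247 0.249 0.251 0.253 0.256 0.258]
wrist 14393
[1558 4493  184  191  577 2092   96   35   38   56   36   29    9   27
  153  409  708 3329  334   39] [0.218 0.224 0.23  0.236 0.242 0.248 0.254 0.26  0.266 0.272 0.278 0.284
 0.29  0.296 0.302 0.308 0.315 0.321 0.327 0.333 0.339]
```

View pics/scene1.png

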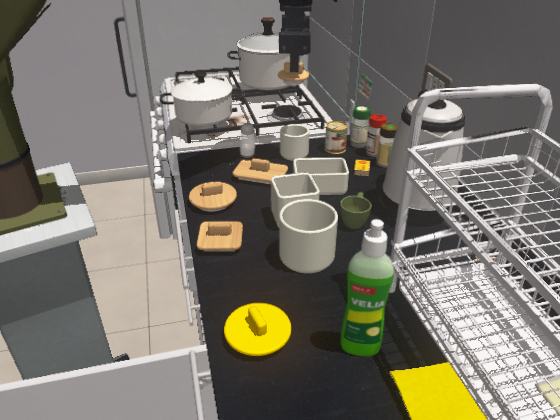

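Lid level in the gripper at (293,72) above the small pot (294,140). Next I'll measure its offset in hand.

```bash
cat > hand.py <<'E'
import sys
from cell import *
from h import *
def hand(name):
    a,b,r=LIDS[name][:3]; s=sense(); t=s['tool_pos']; print('tcp',np.round(t,4))
    for n in ("scene","wrist"):
        c=read_camera(n); P=cloud(c).reshape(-1,3); hsv=cv2.cvtColor(c['color'],cv2.COLOR_RGB2HSV).reshape(-1,3)
        near=(np.hypot(P[:,0]-t[0],P[:,1]-t[1])<np.hypot(a,b)+.012)&(abs(hsv[:,0].astype(int)-17)<7)&(hsv[:,1]>70)&(P[:,2]>t[2]-.025)&(P[:,2]<t[2]+.004)
        q=P[near]
        h,e=np.histogram(q[:,2],60); z0=e[h.argmax()]; m=abs(q[:,2]-z0)<.005
        q=q[m]; A=np.c_[q[:,:2]-t[:2],np.ones(len(q))]
        pl=np.linalg.lstsq(A,q[:,2],rcond=None)[0]; k=abs(A@pl-q[:,2])<.0025; q=q[k]; pl=np.linalg.lstsq(A[k],q[:,2],rcond=None)[0]
        hull=cv2.convexHull((q[:,:2]*1000).astype(np.float32))[:,0]/1000.
        x,e,k=fit(hull,a,b,r,q[:,:2].mean(0))
        print(n,len(q),'plane tilt',pl[:2].round(3),'tcp above plate',round(t[2]-pl[2],4),'lid centre',x[:2].round(4),'off',(x[:2]-t[:2]).round(4),'yaw',np.degrees(x[2]).round(1),'rms',e.round(2))
hand(sys.argv[1])
E
python3 hand.py small_lid; python3 plan.py .681 -.0945 .11 149
```

```text
tcp [ 0.6768 -0.0941  0.2335]
scene 202 plane tilt [0.022 0.037] tcp above plate 0.0072 lid centre [ 0.6737 -0.0974] off [-0.003  -0.0034] yaw 1.5 rms 2.17
wrist 6000 plane tilt [ 0.004 -0.004] tcp above plate 0.0087 lid centre [ 0.6755 -0.0935] off [-0.0013  0.0006] yaw 0.8 rms 0.51
t 4.15 pos [ 0.6773 -0.0943  0.2339] yaw 149.1 gap 0.179 F [0.7 0.8 0.3] gf 25.0 q1,q7 [0.42 0.64]
SHIFT [-0.0035  0.002   0.1239] TURN 0.001 rows>= 3
```

```bash
python3 -m jog '[[1,-0.004,0.002,0.03,0],[1,-0.004,0.002,0.07,0],[1,-0.004,0.002,0.11,0],[1,-0.004,0.002,0.11,0],[1,-0.004,0.002,0.11,0]]'; python3 plan.py .682 -.0945 .088 149
```

```text
time: 4.65
tool_pos: [0.6823, -0.0946, 0.1242]
orientation: [-3.14, -0.002, 2.601]
force: [0.2, -0.4, -0.5]
finger_gap: 0.181
grasp_force: 25.0
t 4.65 pos [ 0.6823 -0.0946  0.1242] yaw 149.0 gap 0.181 F [ 0.2 -0.4 -0.5] gf 25.0 q1,q7 [0.4  0.57]
SHIFT [ 0.0002 -0.      0.0362] TURN 0.0 rows>= 1
```

```bash
python3 -m jog '[[1,0,0,0.012,0],[1,0,0,0.024,0],[1,0,0,0.03,0],[1,0,0,0.034,0],[1,0,0,0.036,0],[1,0,0,0.037,0],[1,0,0,0.037,0]]'; python3 plan.py .682 -.0945 .088 149
```

```text
time: 5.35
tool_pos: [0.6825, -0.0943, 0.0884]
orientation: [-3.14, -0.001, 2.601]
force: [-3.9, 0.6, 7.8]
finger_gap: 0.178
grasp_force: 25.0
t 5.35 pos [ 0.6825 -0.0943  0.0884] yaw 149.0 gap 0.178 F [-3.9  0.6  7.8] gf 25.0 q1,q7 [0.39 0.54]
SHIFT [ 0.0003 -0.0004  0.0004] TURN 0.0 rows>= 1
```

```bash
python3 -m jog '[[0.4,0,0,0,0],[0.4,0,0,0,0],[0.4,0,0,0,0],[0.4,0,0,0,0]]'; python3 -m jog '[[0.4,0,0,-0.04,0],[0.4,0,0,-0.09,0],[0.4,0,0,-0.14,0],[0.4,0,0,-0.15,0],[0.4,0,0,-0.15,0]]'; python3 - <<'E'
from cell import *
from h import *
for n in ("scene","wrist"):
    c=read_camera(n); np.savez(n+'2.npz',**c); P=cloud(c).reshape(-1,3); hsv=cv2.cvtColor(c['color'],cv2.COLOR_RGB2HSV).reshape(-1,3)
    m=(np.hypot(P[:,0]-.681,P[:,1]+.0945)<.045)&(abs(hsv[:,0].astype(int)-17)<7)&(hsv[:,1]>70)&(abs(P[:,2]-.08)<.006)
    q=P[m]; pl=np.linalg.lstsq(np.c_[q[:,:2]-[.681,-.0945],np.ones(len(q))],q[:,2],rcond=None)[0]
    print(n,len(q),pl.round(4),((q.max(0)+q.min(0))/2).round(4))
E
python3 plan.py .406 -.202 .24 171.3
```

```text
time: 5.75
tool_pos: [0.6823, -0.0948, 0.0864]
orientation: [-3.14, -0.002, 2.601]
force: [0.1, 0.3, -0.3]
finger_gap: 0.52
grasp_force: 0.0
time: 6.25
tool_pos: [0.6839, -0.0944, 0.239]
orientation: [3.141, 0.002, 2.6]
force: [-0.0, 0.1, 0.5]
finger_gap: 0.599
grasp_force: 0.0
scene 252 [0.0364 0.0465 0.0806] [ 0.6786 -0.0983  0.0801]
wrist 3068 [ 0.0019 -0.0008  0.0793] [ 0.6814 -0.0933  0.0795]
t 6.35 pos [ 0.6817 -0.0951  0.235 ] yaw 149.0 gap 0.603 F [-0.5  0.  -0.3] gf 0.0 q1,q7 [0.41 0.65]
SHIFT [ 0.1814 -0.2336 -0.0036] TURN -0.389 rows>= 6
```

Small lid seated (plate level at 0.0795). Next is the big lid.

```bash
python3 -m jog '[[0.3,0.181,-0.234,0,-0.39],[0.3,0.181,-0.234,0,-0.39],[0.3,0.181,-0.234,0,-0.39],[0.3,0.181,-0.234,0,-0.39],[0.3,0.181,-0.234,0,-0.39],[0.3,0.181,-0.234,0,-0.39],[0.3,0.181,-0.234,0,-0.39],[0.3,0.181,-0.234,0,-0.39]]';python3 -m jog '[[0.3,0,0,0,0],[0.3,0,0,0,0]]'; python3 plan.py .406 -.202 .028 171.3
```

```text
time: 7.15
tool_pos: [0.4053, -0.2027, 0.2359]
orientation: [3.141, -0.005, 2.989]
force: [0.2, 1.0, -0.5]
finger_gap: 0.702
grasp_force: 0.0
time: 7.35
tool_pos: [0.4083, -0.2012, 0.2368]
orientation: [3.141, -0.002, 2.992]
force: [0.0, -0.3, -0.6]
finger_gap: 0.702
grasp_force: 0.0
t 7.35 pos [ 0.4083 -0.2012  0.2368] yaw 171.5 gap 0.702 F [ 0.  -0.3 -0.6] gf 0.0 q1,q7 [0.94 1.04]
SHIFT [ 0.0018 -0.0013  0.2088] TURN 0.003 rows>= 5
```

```bash
sed -i "s/'q1,q7',np.round(s\['qpos'\],2)\[\[0,6\]\]/'q',np.round(s['qpos'],2)/" plan.py; python3 -m jog '[[0.3,0.002,-0.001,0.05,0],[0.3,0.002,-0.001,0.1,0],[0.3,0.002,-0.001,0.15,0],[0.3,0.002,-0.001,0.18,0],[0.3,0.002,-0.001,0.2,0],[0.3,0.002,-0.001,0.209,0],[0.3,0.002,-0.001,0.209,0]]'; python3 plan.py .406 -.202 .028 171.3; python3 -m jog '[[1,0,0,0,0],[1,0,0,0,0],[1,0,0,0,0],[1,0,0,0,0],[1,0,0,0,0],[1,0,0,0,0],[1,0,0,0,0],[1,0,0,0,0]]' 25;  python3 -m jog '[[1,0,0,-0.03,0],[1,0,0,-0.08,0],[1,0,0,-0.13,0],[1,0,0,-0.18,0],[1,0,0,-0.21,0],[1,0,0,-0.21,0],[1,0,0,-0.21,0]]'; python3 plan.py .4915 -.4695 .235 171.3
```

```text
time: 8.05
tool_pos: [0.405, -0.2016, 0.0266]
orientation: [3.141, -0.004, 2.993]
force: [-0.4, 0.6, 0.0]
finger_gap: 0.698
grasp_force: 0.0
t 8.05 pos [ 0.405  -0.2016  0.0266] yaw 171.5 gap 0.698 F [-0.4  0.6  0. ] gf 0.0 q [ 0.65  0.93 -0.47  2.2   1.39  0.38  0.4 ]
SHIFT [-0.001  -0.0003 -0.0014] TURN 0.004 rows>= 1
time: 8.85
tool_pos: [0.4047, -0.2024, 0.0285]
orientation: [3.142, -0.001, 2.991]
force: [-0.1, 2.1, 4.9]
finger_gap: 0.171
grasp_force: 24.9
time: 9.55
tool_pos: [0.4041, -0.2035, 0.2378]
orientation: [-3.14, -0.003, 2.99]
force: [0.5, -0.2, -2.1]
finger_gap: 0.178
grasp_force: 24.9
t 9.55 pos [ 0.4041 -0.2035  0.2378] yaw 171.3 gap 0.178 F [ 0.5 -0.2 -2.1] gf 24.9 q [ 0.92  0.59 -0.87  2.04  0.63  0.8   1.08]
SHIFT [-0.1266 -0.2497  0.0029] TURN -0.0 rows>= 6
```

```bash
python3 -m jog '[[1,-0.127,-0.25,0,0],[1,-0.127,-0.25,0,0],[1,-0.127,-0.25,0,0],[1,-0.127,-0.25,0,0],[1,-0.127,-0.25,0,0],[1,-0.127,-0.25,0,0],[1,-0.127,-0.25,0,0],[1,-0.127,-0.25,0,0]]';python3 -m jog '[[1,0,0,0,0],[1,0,0,0,0]]'; python3 hand.py big_lid;  python3 plan.py .4915 -.4695 .15 171.3
```

```text
time: 10.35
tool_pos: [0.4918, -0.468, 0.2347]
orientation: [3.14, -0.007, 2.991]
force: [0.4, 0.1, -1.3]
finger_gap: 0.182
grasp_force: 24.9
time: 10.55
tool_pos: [0.4928, -0.4673, 0.2376]
orientation: [-3.142, -0.004, 2.994]
force: [0.2, 0.5, -0.5]
finger_gap: 0.179
grasp_force: 24.9
tcp [ 0.4928 -0.4673  0.2376]
scene 1148 plane tilt [0.003 0.005] tcp above plate 0.0069 lid centre [ 0.4927 -0.4702] off [-0.     -0.0029] yaw 2.6 rms 0.92
wrist 13166 plane tilt [ 0.002 -0.002] tcp above plate 0.0068 lid centre [ 0.4946 -0.4683] off [ 0.0019 -0.001 ] yaw 0.0 rms 5.49
t 10.65 pos [ 0.4929 -0.468   0.2382] yaw 171.5 gap 0.182 F [ 1.  -0.5 -1.4] gf 24.9 q [ 1.08  0.88 -0.83  1.36  0.66  1.19  1.6 ]
SHIFT [ 0.0009 -0.0016  0.0882] TURN 0.003 rows>= 2
```

```bash
python3 -m jog '[[1,0.002,0,0.04,0],[1,0.002,0,0.08,0],[1,0.002,0,0.085,0],[1,0.002,0,0.085,0],[1,0.002,0,0.085,0]]'; python3 plan.py .4905 -.468 .115 171.3
```

```text
time: 11.15
tool_pos: [0.4922, -0.469, 0.1554]
orientation: [-3.14, 0.001, 2.991]
force: [-0.1, 0.4, -1.5]
finger_gap: 0.179
grasp_force: 24.9
t 11.15 pos [ 0.4922 -0.469   0.1554] yaw 171.4 gap 0.179 F [-0.1  0.4 -1.5] gf 24.9 q [ 1.07  0.96 -0.79  1.44  0.74  1.05  1.54]
SHIFT [0.0019 0.0008 0.0404] TURN 0.001 rows>= 1
```

```bash
python3 -m jog '[[1,0.001,0,0.012,0],[1,0.001,0,0.022,0],[1,0.001,0,0.03,0],[1,0.001,0,0.035,0],[1,0.001,0,0.038,0],[1,0.001,0,0.04,0],[1,0.001,0,0.041,0],[1,0.001,0,0.041,0]]'; python3 plan.py .4905 -.468 .115 171.3
```

```text
time: 11.95
tool_pos: [0.4894, -0.4685, 0.1145]
orientation: [-3.14, -0.003, 2.99]
force: [-5.7, 2.7, 12.5]
finger_gap: 0.182
grasp_force: 24.9
t 11.95 pos [ 0.4894 -0.4685  0.1145] yaw 171.3 gap 0.182 F [-5.7  2.7 12.5] gf 24.9 q [ 1.06  1.01 -0.76  1.47  0.78  0.98  1.51]
SHIFT [-0.001   0.0007 -0.0005] TURN 0.001 rows>= 1
```

Contact came at the seat height. I'll release, verify, then move to the square lid.

```bash
cat > seat.py <<'E'
import sys
from cell import *
from h import *
x,y,h,r=map(float,sys.argv[1:5])
for n in ("scene","wrist"):
    c=read_camera(n); np.savez(n+'_s.npz',**c); P=cloud(c).reshape(-1,3); hsv=cv2.cvtColor(c['color'],cv2.COLOR_RGB2HSV).reshape(-1,3)
    m=(np.hypot(P[:,0]-x,P[:,1]-y)<r)&(abs(hsv[:,0].astype(int)-17)<7)&(hsv[:,1]>70)&(abs(P[:,2]-h-.008)<.006); q=P[m]
    if len(q)<20: print(n,len(q)); continue
    A=np.c_[q[:,:2]-[x,y],np.ones(len(q))]; pl=np.linalg.lstsq(A,q[:,2],rcond=None)[0]; k=abs(A@pl-q[:,2])<.0025
    pl=np.linalg.lstsq(A[k],q[k][:,2],rcond=None)[0]
    print(n,len(q),'tilt,z',pl.round(4),'want',h+.008,'mid',((q[k].max(0)+q[k].min(0))/2).round(4))
E
python3 -m jog '[[0.4,0,0,0,0],[0.4,0,0,0,0],[0.4,0,0,0,0],[0.4,0,0,0,0],[0.4,0,0,0,0]]'; python3 -m jog '[[0.3,0,0,-0.03,0],[0.3,0,0,-0.08,0],[0.3,0,0,-0.12,0],[0.3,0,0,-0.12,0],[0.3,0,0,-0.12,0]]'; python3 seat.py .4915 -.4695 .1 .06; python3 plan.py .3625 -.3475 .235 153
```

```text
time: 12.45
tool_pos: [0.4897, -0.4686, 0.1119]
orientation: [-3.141, -0.002, 2.991]
force: [1.0, 0.4, -0.8]
finger_gap: 0.59
grasp_force: 0.0
time: 12.95
tool_pos: [0.4902, -0.4688, 0.233]
orientation: [-3.14, -0.001, 2.991]
force: [0.2, 0.4, -0.8]
finger_gap: 0.7
grasp_force: 0.0
scene 1345 tilt,z [0.0047 0.006  0.1076] want 0.10800000000000001 mid [ 0.4903 -0.4711  0.1072]
wrist 8468 tilt,z [-0.0004 -0.      0.1074] want 0.10800000000000001 mid [ 0.4909 -0.4687  0.1073]
t 13.05 pos [ 0.4889 -0.4684  0.2306] yaw 171.4 gap 0.699 F [-0.1 -0.3 -0.1] gf 0.0 q [ 1.08  0.88 -0.83  1.38  0.66  1.18  1.6 ]
SHIFT [ 0.1432  0.1005 -0.0037] TURN 0.321 rows>= 4
```

```bash
python3 -m jog '[[0.3,0.143,0.1,0,0.32],[0.3,0.143,0.1,0,0.32],[0.3,0.143,0.1,0,0.32],[0.3,0.143,0.1,0,0.32],[0.3,0.143,0.1,0,0.32],[0.3,0.143,0.1,0,0.32],[0.3,0.143,0.1,0,0.32]]';  python3 - <<'E'
from cell import *
from h import *
c=read_camera('wrist'); cv2.imwrite('pics/wrist3.png',c['color'][:,:,::-1])
measure(cloud(c),cv2.cvtColor(c['color'],cv2.COLOR_RGB2HSV),{},{k:LIDS[k] for k in('square_lid',)})
E
python3 plan.py .3625 -.3475 .028 153
```

```text
time: 13.75
tool_pos: [0.3645, -0.3491, 0.2318]
orientation: [-3.141, -0.001, 2.67]
force: [0.1, 0.1, -0.9]
finger_gap: 0.7
grasp_force: 0.0
square_lid [ 0.3636 -0.3448] yaw 61.8 rms 0.91 32 | bar [ 362.3 -344.1] [14.9 44.7] yaw -27.2 348 z 0.0213
t 13.8 pos [ 0.3646 -0.349   0.2318] yaw 153.0 gap 0.704 F [0.3 0.4 0.4] gf 0.0 q [ 1.16  0.64 -0.8   1.91  0.61  0.85  1.14]
SHIFT [0.0023 0.0005 0.2038] TURN -0.0 rows>= 5
```

View pics/wrist3.png

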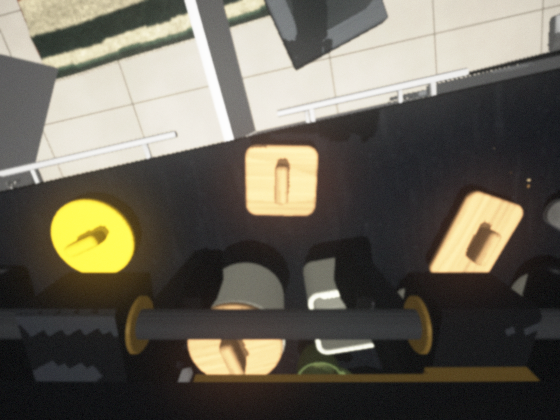

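Wrist view: square lid at (282,180), closed big pot (235,340), oblong lid (478,232). The lid lies free, so I'll grasp it.

```bash
python3 -m jog '[[0.3,0.003,0.002,0.05,0.005],[0.3,0.003,0.002,0.1,0.005],[0.3,0.003,0.002,0.15,0.005],[0.3,0.003,0.002,0.18,0.005],[0.3,0.003,0.002,0.195,0.005],[0.3,0.003,0.002,0.204,0.005],[0.3,0.003,0.002,0.204,0.005]]'; python3 -m jog '[[1,0,0,0,0],[1,0,0,0,0],[1,0,0,0,0],[1,0,0,0,0],[1,0,0,0,0],[1,0,0,0,0],[1,0,0,0,0],[1,0,0,0,0]]' 25;  python3 -m jog '[[1,0,0,-0.03,0],[1,0,0,-0.08,0],[1,0,0,-0.13,0],[1,0,0,-0.18,0],[1,0,0,-0.21,0],[1,0,0,-0.21,0],[1,0,0,-0.21,0]]'; python3 plan.py .534 -.346 .235 164
```

```text
time: 14.5
tool_pos: [0.3618, -0.3451, 0.0271]
orientation: [-3.14, -0.003, 2.666]
force: [-0.1, 1.1, 0.7]
finger_gap: 0.7
grasp_force: 0.0
time: 15.3
tool_pos: [0.3615, -0.3451, 0.0285]
orientation: [-3.14, -0.001, 2.666]
force: [-0.2, 0.7, 3.8]
finger_gap: 0.18
grasp_force: 25.0
time: 16.0
tool_pos: [0.3611, -0.3453, 0.238]
orientation: [-3.139, -0.002, 2.665]
force: [-0.2, -0.1, -1.5]
finger_gap: 0.177
grasp_force: 25.0
t 16.0 pos [ 0.3611 -0.3453  0.238 ] yaw 152.7 gap 0.177 F [-0.2 -0.1 -1.5] gf 25.0 q [ 1.16  0.63 -0.8   1.92  0.6   0.85  1.14]
SHIFT [-0.154   0.0786  0.0025] TURN -0.197 rows>= 4
```

```bash
python3 -m jog '[[1,-0.154,0.079,0,-0.197],[1,-0.154,0.079,0,-0.197],[1,-0.154,0.079,0,-0.197],[1,-0.154,0.079,0,-0.197],[1,-0.154,0.079,0,-0.197],[1,-0.154,0.079,0,-0.197],[1,-0.154,0.079,0,-0.197],[1,-0.154,0.079,0,-0.197]]'; python3 hand.py square_lid;  python3 plan.py .534 -.346 .13 164; python3 -c "
from cell import *
from pots import *
pots(read_camera('scene'),['square_pot','oblong_pot'])"
```

```text
time: 16.8
tool_pos: [0.5332, -0.346, 0.2373]
orientation: [-3.14, -0.004, 2.862]
force: [0.3, -0.6, -1.6]
finger_gap: 0.177
grasp_force: 25.0
tcp [ 0.5332 -0.346   0.2373]
scene 676 plane tilt [0.004 0.01 ] tcp above plate 0.0068 lid centre [ 0.5328 -0.3494] off [-0.0004 -0.0034] yaw 163.1 rms 1.23
wrist 10258 plane tilt [ 0.005 -0.002] tcp above plate 0.0068 lid centre [ 0.5203 -0.342 ] off [-0.0129  0.0041] yaw 117.6 rms 2.67
t 16.9 pos [ 0.5338 -0.346   0.2379] yaw 164.0 gap 0.18 F [-0.1 -0.1 -0.6] gf 25.0 q [ 0.91  0.81 -0.81  1.51  0.63  1.1   1.26]
SHIFT [-0.0005  0.0002  0.1079] TURN -0.0 rows>= 3
square_pot [ 0.5345 -0.3459] yaw 163.7 rms 1.93 303
oblong_pot [ 0.6521 -0.2642] yaw -26.3 rms 2.16 267
```

```bash
python3 -m jog '[[1,-0.001,0,0.04,0],[1,-0.001,0,0.08,0],[1,-0.001,0,0.1,0],[1,-0.001,0,0.1,0],[1,-0.001,0,0.1,0]]'; python3 plan.py .5342 -.3455 .101 164
```

```text
time: 17.45
tool_pos: [0.536, -0.3458, 0.1387]
orientation: [-3.141, -0.001, 2.863]
force: [-0.4, 0.5, -0.7]
finger_gap: 0.18
grasp_force: 25.0
t 17.45 pos [ 0.536  -0.3458  0.1387] yaw 164.0 gap 0.18 F [-0.4  0.5 -0.7] gf 25.0 q [ 0.88  0.92 -0.74  1.59  0.74  0.93  1.17]
SHIFT [ 0.0017 -0.0002  0.0377] TURN 0.0 rows>= 1
```

```bash
python3 -m jog '[[1,0.001,0,0.012,0],[1,0.001,0,0.022,0],[1,0.001,0,0.028,0],[1,0.001,0,0.033,0],[1,0.001,0,0.036,0],[1,0.001,0,0.038,0],[1,0.001,0,0.039,0],[1,0.001,0,0.039,0]]'; python3 plan.py .5342 -.3455 .101 164
```

```text
time: 18.25
tool_pos: [0.535, -0.3446, 0.1006]
orientation: [-3.141, -0.001, 2.863]
force: [-2.8, 2.0, 7.8]
finger_gap: 0.179
grasp_force: 25.0
t 18.25 pos [ 0.535  -0.3446  0.1006] yaw 164.1 gap 0.179 F [-2.8  2.   7.8] gf 25.0 q [ 0.87  0.97 -0.71  1.62  0.79  0.86  1.13]
SHIFT [ 0.0006 -0.0011 -0.0004] TURN 0.001 rows>= 1
```

```bash
python3 -m jog '[[0.4,0,0,0,0],[0.4,0,0,0,0],[0.4,0,0,0,0],[0.4,0,0,0,0],[0.4,0,0,0,0]]'; python3 -m jog '[[0.3,0,0,-0.03,0],[0.3,0,0,-0.08,0],[0.3,0,0,-0.13,0],[0.3,0,0,-0.135,0],[0.3,0,0,-0.135,0]]'; python3 seat.py .5342 -.3458 .086 .06; python3 plan.py .5497 -.158 .237 136.5
```

```text
time: 18.75
tool_pos: [0.5345, -0.3455, 0.0988]
orientation: [-3.141, -0.002, 2.863]
force: [-0.0, -0.8, 0.5]
finger_gap: 0.591
grasp_force: 0.0
time: 19.25
tool_pos: [0.5357, -0.3457, 0.2356]
orientation: [-3.14, 0.001, 2.863]
force: [-0.9, -0.0, -0.6]
finger_gap: 0.701
grasp_force: 0.0
scene 788 tilt,z [0.0087 0.01   0.0936] want 0.094 mid [ 0.5348 -0.3481  0.0929]
wrist 5333 tilt,z [-0.0007 -0.0002  0.0933] want 0.094 mid [ 0.5363 -0.3448  0.0932]
t 19.35 pos [ 0.5338 -0.3455  0.2325] yaw 164.0 gap 0.701 F [ 0.   0.  -0.1] gf 0.0 q [ 0.91  0.82 -0.81  1.51  0.63  1.09  1.25]
SHIFT [ 0.0363  0.1846 -0.0045] TURN 0.48 rows>= 4
```

Square seated. The oblong lid is last.

```bash
python3 -m jog '[[0.3,0.036,0.185,-0.004,0.48],[0.3,0.036,0.185,-0.004,0.48],[0.3,0.036,0.185,-0.004,0.48],[0.3,0.036,0.185,-0.004,0.48],[0.3,0.036,0.185,-0.004,0.48],[0.3,0.036,0.185,-0.004,0.48],[0.3,0.036,0.185,-0.004,0.48]]';  python3 - <<'E'
from cell import *
from h import *
c=read_camera('wrist')
P=cloud(c); measure(P,cv2.cvtColor(c['color'],cv2.COLOR_RGB2HSV),{},{k:LIDS[k] for k in('oblong_lid',)})
q=P.reshape(-1,3); m=(np.hypot(q[:,0]-.57,q[:,1]+.042)<.03)&(q[:,2]>.07)&(q[:,2]<.1); print('salt',((q[m].min(0)+q[m].max(0))/2).round(3),q[m][:,2].max().round(3))
E
python3 plan.py .5497 -.158 .028 136.5
```

```text
time: 20.05
tool_pos: [0.5502, -0.1595, 0.2364]
orientation: [-3.137, -0.003, 2.381]
force: [0.1, 0.3, 0.1]
finger_gap: 0.703
grasp_force: 0.0
oblong_lid [ 0.5517 -0.1533] yaw 135.0 rms 0.89 27 | bar [ 550.7 -152.1] [14.9 45.1] yaw -45.7 446 z 0.0214
salt [ 0.575 -0.034  0.08 ] 0.091
t 20.1 pos [ 0.5503 -0.1597  0.2366] yaw 136.4 gap 0.702 F [ 0.5 -0.8 -0.5] gf 0.0 q [ 0.59  0.69 -0.68  1.71  0.53  0.93  0.51]
SHIFT [0.0011 0.0016 0.2086] TURN -0.002 rows>= 5
```

```bash
python3 -m jog '[[0.3,0.003,0.004,0.05,0.02],[0.3,0.003,0.004,0.1,0.02],[0.3,0.003,0.004,0.15,0.02],[0.3,0.003,0.004,0.18,0.02],[0.3,0.003,0.004,0.195,0.02],[0.3,0.003,0.004,0.206,0.02],[0.3,0.003,0.004,0.206,0.02]]'; python3 -m jog '[[1,0,0,0,0],[1,0,0,0,0],[1,0,0,0,0],[1,0,0,0,0],[1,0,0,0,0],[1,0,0,0,0],[1,0,0,0,0],[1,0,0,0,0]]' 25;  python3 -m jog '[[1,0,0,-0.03,0],[1,0,0,-0.08,0],[1,0,0,-0.13,0],[1,0,0,-0.18,0],[1,0,0,-0.2,0],[1,0,0,-0.2,0],[1,0,0,-0.2,0]]'; python3 plan.py .652 -.264 .235 153.8
```

```text
time: 20.8
tool_pos: [0.5512, -0.1533, 0.0313]
orientation: [-3.139, -0.002, 2.362]
force: [-0.3, -0.4, 0.6]
finger_gap: 0.698
grasp_force: 0.0
time: 21.6
tool_pos: [0.5513, -0.1528, 0.032]
orientation: [-3.14, -0.001, 2.363]
force: [-0.4, -0.7, 2.5]
finger_gap: 0.18
grasp_force: 25.0
time: 22.3
tool_pos: [0.551, -0.1529, 0.231]
orientation: [-3.139, -0.002, 2.363]
force: [-0.2, 0.2, -2.0]
finger_gap: 0.178
grasp_force: 25.0
t 22.3 pos [ 0.551  -0.1529  0.231 ] yaw 135.4 gap 0.178 F [-0.2  0.2 -2. ] gf 25.0 q [ 0.58  0.7  -0.68  1.72  0.53  0.92  0.47]
SHIFT [-0.1499 -0.0081 -0.0043] TURN -0.322 rows>= 4
```

```bash
python3 -m jog '[[1,-0.15,-0.008,-0.004,-0.322],[1,-0.15,-0.008,-0.004,-0.322],[1,-0.15,-0.008,-0.004,-0.322],[1,-0.15,-0.008,-0.004,-0.322],[1,-0.15,-0.008,-0.004,-0.322],[1,-0.15,-0.008,-0.004,-0.322],[1,-0.15,-0.008,-0.004,-0.322]]'; python3 hand.py oblong_lid;  python3 plan.py .652 -.2635 .11 153.8
```

```text
time: 23.0
tool_pos: [0.652, -0.2619, 0.235]
orientation: [-3.14, -0.004, 2.688]
force: [0.6, 0.2, -0.5]
finger_gap: 0.182
grasp_force: 25.0
tcp [ 0.652  -0.2619  0.235 ]
scene 707 plane tilt [0.007 0.012] tcp above plate 0.0098 lid centre [ 0.6504 -0.2657] off [-0.0016 -0.0037] yaw 154.5 rms 1.23
wrist 14312 plane tilt [-0.002 -0.001] tcp above plate 0.0102 lid centre [ 0.6523 -0.2624] off [ 0.0003 -0.0005] yaw 153.6 rms 0.77
t 23.1 pos [ 0.6524 -0.2626  0.2358] yaw 153.9 gap 0.174 F [-0.7 -0.3 -0.1] gf 25.0 q [ 0.65  0.89 -0.75  1.28  0.6   1.2   0.99]
SHIFT [-0.0003 -0.0008  0.1258] TURN 0.003 rows>= 3
```

```bash
python3 -m jog '[[1,0,-0.001,0.04,0],[1,0,-0.001,0.08,0],[1,0,-0.001,0.12,0],[1,0,-0.001,0.12,0],[1,0,-0.001,0.12,0]]'; python3 plan.py .652 -.2635 .076 153.8
```

```text
time: 23.6
tool_pos: [0.6523, -0.2642, 0.1164]
orientation: [-3.141, -0.002, 2.685]
force: [-0.0, 0.3, -0.1]
finger_gap: 0.182
grasp_force: 25.0
t 23.6 pos [ 0.6523 -0.2642  0.1164] yaw 153.9 gap 0.182 F [-0.   0.3 -0.1] gf 25.0 q [ 0.64  1.02 -0.69  1.38  0.7   1.    0.91]
SHIFT [0.0005 0.0006 0.0404] TURN 0.001 rows>= 1
```

```bash
python3 -m jog '[[1,0,0,0.012,0],[1,0,0,0.022,0],[1,0,0,0.03,0],[1,0,0,0.035,0],[1,0,0,0.038,0],[1,0,0,0.04,0],[1,0,0,0.041,0],[1,0,0,0.041,0]]'; python3 plan.py .652 -.2635 .076 153.8
```

```text
time: 24.4
tool_pos: [0.6534, -0.263, 0.0761]
orientation: [3.14, -0.0, 2.686]
force: [0.7, 4.0, 4.7]
finger_gap: 0.179
grasp_force: 25.0
t 24.4 pos [ 0.6534 -0.263   0.0761] yaw 153.9 gap 0.179 F [0.7 4.  4.7] gf 25.0 q [ 0.63  1.06 -0.67  1.39  0.73  0.94  0.89]
SHIFT [ 0.001  -0.001   0.0001] TURN 0.001 rows>= 1
```

```bash
python3 -m jog '[[0.4,0,0,0,0],[0.4,0,0,0,0],[0.4,0,0,0,0],[0.4,0,0,0,0],[0.4,0,0,0,0]]'; python3 -m jog '[[0.3,0,0,-0.03,0],[0.3,0,0,-0.08,0],[0.3,0,0,-0.13,0],[0.3,0,0,-0.17,0],[0.3,0,0,-0.17,0],[0.3,0,0,-0.17,0]]'; python3 seat.py .652 -.264 .058 .075; python3 - <<'E'
from cell import *
from h import *
c=dict(np.load('scene_s.npz')); cv2.imwrite('pics/final.png',c['color'][:,:,::-1]); q=cloud(c).reshape(-1,3)
# salt and cup before/after, pot walls
for nm,x0,r,z0 in(('salt',(.57,-.04),.05,.08),('cup',(.62,-.43),.05,.046)):
    m=(np.hypot(*(q[:,:2]-x0).T)<r)&(q[:,2]>z0-.006)&(q[:,2]<.11); print(nm,q[m].mean(0).round(3))
hv=cv2.cvtColor(c['color'],cv2.COLOR_RGB2HSV).reshape(-1,3)
for n in POTS:
    a,b,r,h,_=POTS[n]; x0=np.array({'small_pot':(.681,-.0945),'oblong_pot':(.652,-.264),'square_pot':(.534,-.346),'big_pot':(.4915,-.4695)}[n])
    wood=(abs(hv[:,0].astype(int)-17)<6)&(hv[:,1]>80)
    m=wood&(np.hypot(*(q[:,:2]-x0).T)<np.hypot(a,b)+.01)&(abs(q[:,2]-h-.008)<.003)
    hull=cv2.convexHull((q[m][:,:2]*1000).astype(np.float32))[:,0]/1000.
    x,e,k=fit(hull,a,b,r,x0); print(n,'lid-pot',((x[:2]-x0)*1000).round(1),np.degrees(x[2]).round(1),'rms',e.round(2),m.sum())
E
```

```text
time: 24.9
tool_pos: [0.6518, -0.265, 0.0744]
orientation: [-3.14, -0.002, 2.685]
force: [0.1, -0.2, -0.4]
finger_gap: 0.593
grasp_force: 0.0
time: 25.5
tool_pos: [0.6527, -0.2648, 0.2456]
orientation: [-3.14, 0.0, 2.685]
force: [-0.9, 0.1, -1.1]
finger_gap: 0.702
grasp_force: 0.0
scene 758 tilt,z [0.0017 0.0033 0.0657] want 0.066 mid [ 0.6535 -0.266   0.0654]
wrist 6619 tilt,z [-0.0018  0.0013  0.0654] want 0.066 mid [ 0.6533 -0.2625  0.0653]
salt [ 0.571 -0.043  0.082]
cup [ 0.636 -0.426  0.047]
small_pot lid-pot [-1.3 -2.3] 2.1 rms 1.61 202
oblong_pot lid-pot [ 0.3 -2.4] -25.3 rms 1.13 700
square_pot lid-pot [ 1.5 -2.2] -17.2 rms 1.26 694
big_pot lid-pot [-1.1 -1.5] -6.7 rms 0.81 1224
```

View pics/final.png

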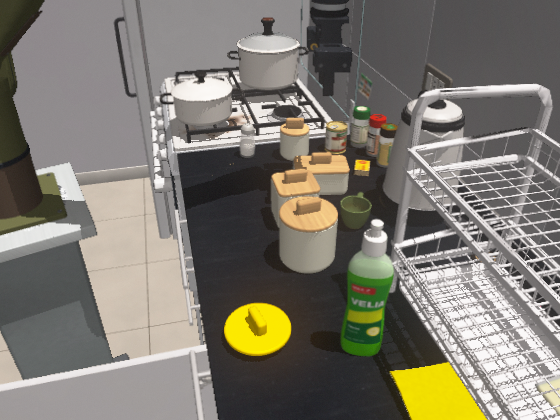

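All four pots are closed and the lids lie flat, at (294,138), (322,165), (295,182) and (308,213). The shaker (248,142) and cup (355,211) haven't moved, and the gripper is clear.

```bash
python3 -c "
from cell import *
print(hand_in())"
```

```text
the job is handed in; nothing more can be done
None
```

I handed the job in after about 26 s of the 109 s allowed: all four pots are closed with their own lids, measured level and within about 3 mm of centre, and the shaker and cup have not moved; the hand-in gave no verdict.

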